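# Stand the fallen draught screen back up at the balance

## Robot

A 6-joint arm with a two-finger parallel gripper is mounted at the origin on the work surface. World frame = base frame: x ahead of the robot, y to its left, z up, the work surface at z = 0. Lengths are in m, angles in rad, forces in N, time in s.
With the tool pointing down it reaches from about 0.25 to 0.8 m from the base axis. Payload 3.9 kg.
Tool frame: the origin (TCP) lies at the very end of the fingers, on their centre line; the grasp point (between the pads) lies 19 mm behind it (ctrl.grasp_offset is the distance from the TCP to the grasp point, in m); z points along the fingers, y is the direction in which the jaws open and shut (so a half turn about z gives the same grasp; the last joint's range is limited). The gripper opens to 85 mm and grips with 20 to 120 N. Pads are 22 mm wide; open, the fingers measure 114 mm over their backs; the gripper's body (76 mm by 85 mm) begins 54 mm behind the grasp point. The pads swing forward as they close: fully open they stand 13 mm farther back than shut.
Start: joints at [1.117, 0.26, -0.138, 1.173, 0, 1.571], TCP at [0.23, 0.472, 0.231] pointing down, gripper open.
Joint ranges: [-2.78, 2.78], [-0.83, 1.72], [-1.28, 1.37], [-1.9, 2.12], [-1.57, 1.48], [-3.14, 3.14]. Speed limits (rad/s): [2.57, 2.57, 3.14, 3.14, 3.14, 3.14].

## Interface

Orientations are given as a rotation vector (axis times angle).
In Python, from bench import ctrl gives the robot as it stands.
- The arm moves only by the tool move_arm, never from a script. Its argument "commands" is one flat list of numbers, 7 for each row, row after row: the turn, a rotation vector about the world's x, y, z in units of 6 degrees (1.0 is 6 degrees), then the shift along the world's x, y, z in units of 30 mm (1.0 is 30 mm), then the opening, from 0 (shut) to 1 (fully open). A call has 1 to 20 rows; each row shifts and turns the commanded pose from where the row before left it; what a row does not reach is not made up. A row lasts 1/12 s, in which the tool goes at most 41.7 mm and 7.16 degrees, less where a joint would pass 70% of its speed; a pose out of reach is approached as far as the arm can. A call is refused whole if a number of a shift passes 1 or a number of a turn 1, either way. A call with a gripper value outside its range is refused whole. The fingers move at their own pace and stop on an object; "squeeze" is the grip in N (left out, the last holds). Time passes only in rows, so rows that do not move let the fingers close. It gives the time, the measured TCP pose, the force and the opening at its end, in the units of the state.
- ctrl.read_state(): the state, without advancing time (a new reading comes with each control period).
- ctrl.grab_frame(name): name is "scene" or "top"; returns the picture (400x640x3 uint8, red, green, blue); there is no depth.
- ctrl.camera_model(name): a dict with "intrinsics" (3x3 intrinsics, pixels), "view" (4x4, takes a point from world to camera coordinates). Camera axes: x right, y down, z forward; pixel columns grow to the right and rows downward; lengths in m; the calibration is good to about 2 mm. A picture is of the moment at which its call begins. camera_model takes no time and is no camera call.
- ctrl.job_done(): hands the job in, once; it reports no verdict.
The state is a dict: "clock": time; "joint_positions": joint angles; "joint_velocities": joint speeds; "joint_torque": joint torques, N m; "position": TCP position; "eef_rot": TCP orientation; "ft_force": force on the tool from outside, world axes, zero at the start; "moment": the same for the moment, N m; "gripper_width": opening from 0.0 (shut) to 1.0 (fully open).
Only numpy, scipy, OpenCV 4.12 (cv2) and the standard library are available. Lean on these libraries where they do the work, as an engineer would, in place of code of your own. Each camera call takes 0.05 s, during which the arm holds its last target.

## Task

The low metal draught screen in front of the laboratory balance has been knocked onto its back. Push its raised foot plate over towards the balance so that the screen stands upright on its foot again, then gently push the standing screen along the bench until the front edge of the foot is squarely up against the front of the balance and roughly centred on it. Only push it, never pick it up, and leave the jar, the tape roll and the beaker where they are.

Things in the scene. Friction and masses are not known exactly. Their poses are not given: they have to be found in the camera images.
- screen: Loose L-shaped screen, 0.5-0.8 kg: dark steel foot plate 90 (x) x 120 (y) x 6 mm; aluminium panel 120 wide, 4 thick, on the foot's rear edge, 130 mm high overall. Origin: centre of the foot's underside; standing, z is up, x points from panel to foot's front edge. At the start it lies on the panel's back: x up, z level, away from the balance; panel flat towards the robot, foot on edge, 90 mm high.
- screen_heel (a point): Middle of the heel edge (body x = -45 mm, underside; the panel's back is flush with it): the screen tips about this edge, on the bench both lying and standing. Turned some 30 degrees, it drops onto its heavy foot by itself, the panel swinging up behind what pushed. Standing, it slides without tipping if pushed on the panel's back below 40 mm height.
- screen_toe (a point): Middle of the front edge of the foot's underside (body x = +45 mm): 90 mm up at the start, on the bench when the screen stands.
- balance: Fixed top-loading laboratory balance, white, 220 mm deep, 200 mm wide, body 63 mm high with a round steel weighing pan of 150 mm diameter whose top is 74 mm above the bench. Origin: bottom centre of its flat front face (50 mm high, facing the robot); x points into the balance away from the front, y along the front, z up. The screen starts with its heel 140 to 180 mm in front.
- bottle: Bystander: brown glass jar with black cap, 56 mm diameter, 110 mm high. Origin: centre of its underside.
- tape: Bystander: roll of brown tape lying flat, 84 mm outer diameter, 40 mm high. Origin: centre of its underside.
- beaker: Bystander: white porcelain beaker, 60 mm diameter at the rim, 75 mm high. Origin: centre of its underside.
Not all that is in view belongs to the job. There is more than one size of the screen; the job needs the largest.

How it is judged:
On the way, in this order (a step that is already met when the one before it is completed fails the run):
1. the screen stands upright on its foot, still short of the balance (angle between screen's own z axis and vertical below 0.08 rad and height (world z) of each of screen_toe, screen_heel below 0.008 m and x of screen_toe in the frame of balance below -0.012 m), for 0.2 s.
2. the foot's front edge has been pushed up to the balance (x of screen_toe in the frame of balance above -0.01 m), for 0.1 s.
At the end, for the whole second after the job is handed in: The screen stands upright (within 0.08 rad) flat on its foot, at rest; the middle of the foot's front edge is within 10 mm of the balance's front face and within 45 mm of its centre line, and the screen is square to the balance within 0.14 rad (8 degrees) (angle between screen's own z axis and vertical below 0.08 rad and height (world z) of each of screen_toe, screen_heel below 0.008 m and x of screen_toe in the frame of balance above -0.01 m and y of screen_toe in the frame of balance between -0.045 and 0.045 m and angle between the x axis of screen and the x axis of balance, either way round below 0.14 rad and linear speed of screen below 0.02 m/s); the robot touches nothing.
It fails at once if the jar is displaced by more than 30 mm or knocked over (distance of bottle from where it was at the start of the episode above 0.03 m or angle between bottle's own z axis and vertical above 0.5 rad).
It fails at once if the tape roll is displaced by more than 30 mm or knocked over (distance of tape from where it was at the start of the episode above 0.03 m or angle between tape's own z axis and vertical above 0.5 rad).
It fails at once if the beaker is displaced by more than 30 mm or knocked over (distance of beaker from where it was at the start of the episode above 0.03 m or angle between beaker's own z axis and vertical above 0.5 rad).
It fails at once if the screen is lifted off the bench (its heel edge rises more than 25 mm above the bench) (height (world z) of screen_heel above 0.025 m).
It fails at once if the screen is rammed into the balance (more than 40 N between them) (contact force between screen and balance above 40 N).
It also fails if it takes over 58 s, if anything falls off the work surface, if the arm or the gripper's body presses on something with over 40 N, if the wrist force passes 120 N, or if a joint passes its speed limit or range.

## Working session

There is one attempt and no reset: what is moved stays moved. The work goes in short steps, Python scripts to look and compute and a tool call to move; the robot and the scene stay as the last step left them, time stands still between calls to the robot, and variables do not carry over. Pictures are saved under pics/ and viewed, and the job is handed in when it is done.

Besides the shell and the picture viewer there is one more tool, called after "Call:" in YAML: its name, and indented under it one key for each argument. move_arm: Moves the arm, as the interface text tells. Its arguments: {"type":"object","properties":{"commands":{"type":"array","items":{"type":"number"}},"squeeze":{"type":"number"}},"required":["commands"]}

```bash
mkdir -p pics; ls; python3 - <<'E'
from bench import ctrl
import cv2
for n in("scene","top"):
    f=ctrl.grab_frame(n); cv2.imwrite(f"pics/{n}0.png",f[:,:,::-1])
    m=ctrl.camera_model(n); print(m)
print(ctrl.read_state())
E
```

```text
pics
{'intrinsics': array([[384.98657435,   0.        , 319.03758854],
       [  0.        , 384.98657435, 194.56782366],
       [  0.        ,   0.        ,   1.        ]]), 'view': array([[-0.54752495,  0.8367414 , -0.00895895,  0.27960877],
       [ 0.73617316,  0.47657251, -0.4805494 , -0.42968314],
       [-0.39782599, -0.26970812, -0.8769219 ,  1.10428499],
       [ 0.        ,  0.        ,  0.        ,  1.        ]])}
{'intrinsics': array([[363.06609082,   0.        , 317.06423556],
       [  0.        , 363.06609082, 200.09318425],
       [  0.        ,   0.        ,   1.        ]]), 'view': array([[-0.02059475, -0.99958916,  0.01993385,  0.04076901],
       [-0.99505269,  0.01855493, -0.09760054,  0.59693704],
       [ 0.09719057, -0.02184529, -0.99502602,  0.90827136],
       [ 0.        ,  0.        ,  0.        ,  1.        ]])}
{'clock': 0.1, 'joint_positions': array([ 1.11698936e+00,  2.60604570e-01, -1.39228086e-01,  1.17274265e+00,
        3.49604698e-06,  1.57077504e+00]), 'joint_velocities': array([-0.00194795, -0.0028725 ,  0.00365056, -0.00230261,  0.00057377,
       -0.00032901]), 'joint_torque': array([ 3.05592212e-04, -4.06508517e+01,  2.54526830e+01,  1.00382415e-02,
        2.55308231e-05, -7.64000362e-06]), 'position': array([0.22988013, 0.47130111, 0.23055991]), 'eef_rot': array([-7.06613625e-01, -3.06067938e+00,  2.72119417e-03]), 'ft_force': array([ 0.05997861, -0.16706387,  0.20135616]), 'moment': array([ 0.05220544, -0.03285588,  0.02510625]), 'gripper_width': 1.0037120100505497}
```

View pics/scene0.png

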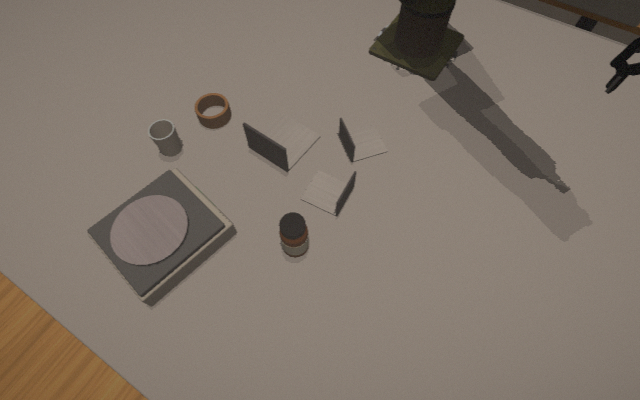

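View pics/top0.png

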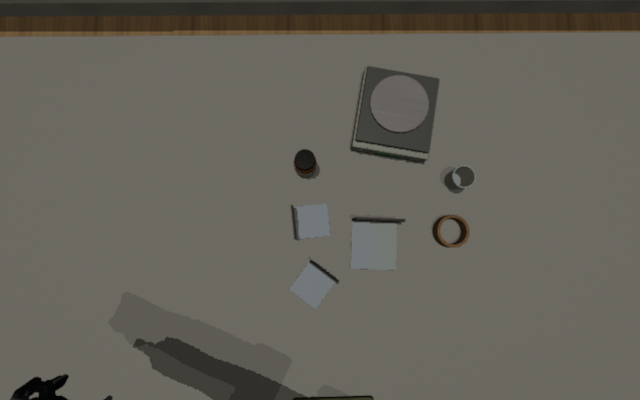

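The top view has up as +x and left as +y. Three L-shapes could be taken for the screen: top (375,243), which is the largest and has its foot towards the balance, (312,221) and (313,285), which are both smaller. I choose the one at (375,243) and check it in a close crop.

```bash
python3 - <<'E'
import cv2
a=cv2.imread("pics/top0.png")[140:290,280:480]; 
b=cv2.imread("pics/scene0.png")[80:230,180:380]
c=cv2.imread("pics/top0.png")[50:200,330:530]
for n,i in(("a",a),("b",b),("c",c)): cv2.imwrite(f"pics/crop_{n}.png",cv2.convertScaleAbs(cv2.resize(i,None,fx=4,fy=4,interpolation=cv2.INTER_CUBIC),alpha=1.5))
E
```

```text
(no output)
```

View pics/crop_a.png

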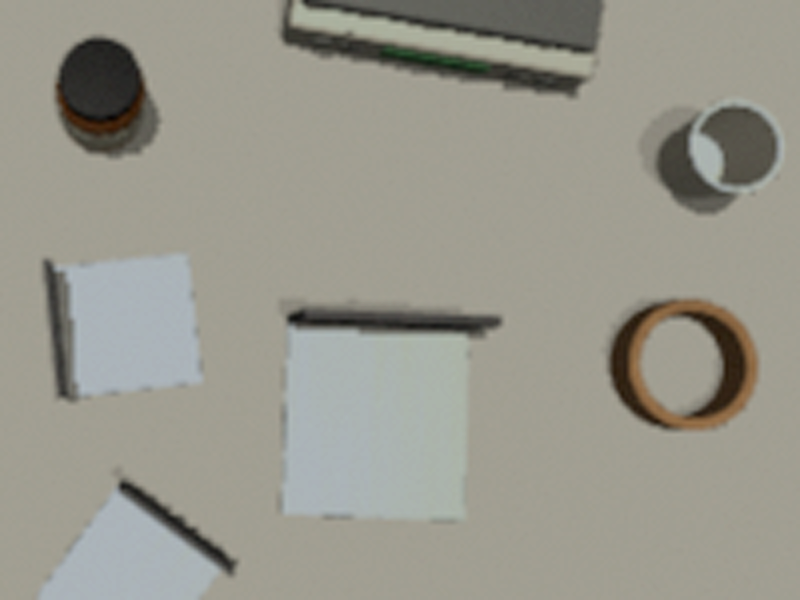

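View pics/crop_b.png

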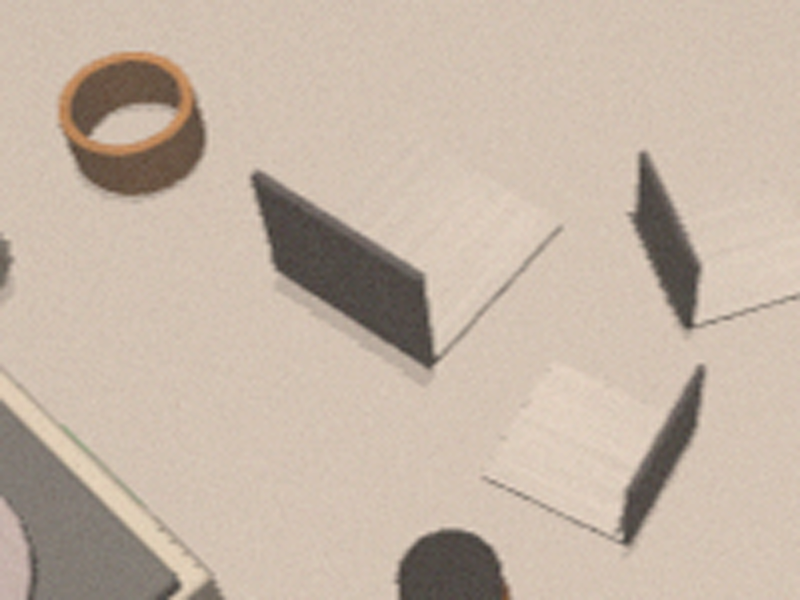

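View pics/crop_c.png

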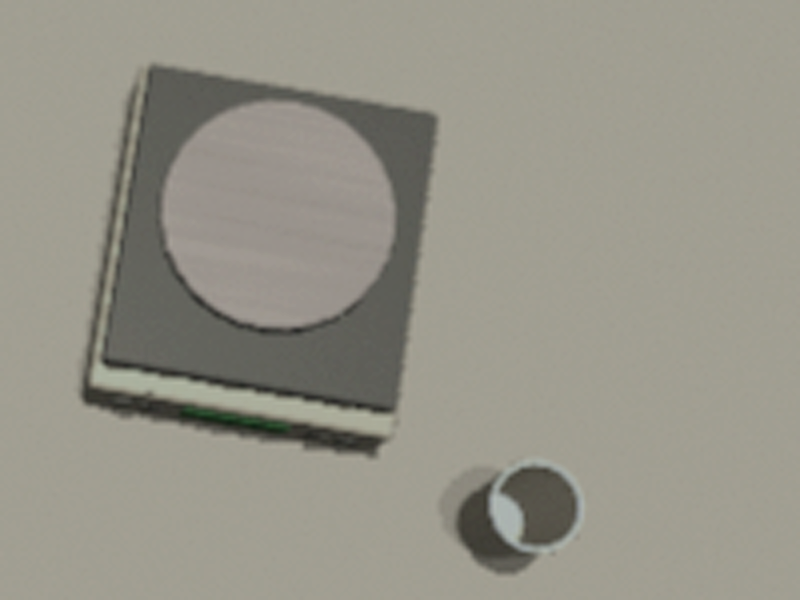

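```bash
cat > h.py <<'E'
import numpy as np
from bench import ctrl
def ray(n,uv,z):
    m=ctrl.camera_model(n);K=m["intrinsics"];V=m["view"]
    d=V[:3,:3].T@np.linalg.solve(K,[uv[0],uv[1],1.]);c=-V[:3,:3].T@V[:3,3]
    return c+d*(z-c[2])/d[2]
def proj(n,p):
    m=ctrl.camera_model(n);q=m["view"]@np.append(p,1);q=m["intrinsics"]@q[:3];return q[:2]/q[2]
def crop(name,c,uv,z=4,off=(0,0)): pass
E
python3 - <<'E'
from h import *
a=lambda u,v:(u/4-.125*3+280,v/4-.375+140)
b=lambda u,v:(u/4-.375+180,v/4-.375+80)
c=lambda u,v:(u/4-.375+330,v/4-.375+50)
P=lambda l,n,uv,z:print(l,ray(n,uv,z).round(4))
P("toe +y","top",a(289,312),.09);P("toe -y","top",a(500,317),.09)
P("panel end +y","top",a(281,514),.004);P("panel end -y","top",a(466,521),.004)
P("S heel +y","scene",b(433,367),0);P("S heel -y","scene",b(275,270),0)
P("S toe -y","scene",b(252,172),.09);P("S toe +y","scene",b(423,275),.09)
P("bal front top +y","top",c(92,388),.05);P("-y","top",c(388,437),.05)
P("bal base +y","top",c(85,403),0);P("-y","top",c(378,453),0)
P("bal top back +y","top",c(150,66),.063);P("-y","top",c(437,115),.063)
P("bottle cap","top",a(101,79),.11)
P("beaker","top",a(736,147),.075)
P("tape","top",a(683,366),.04)
P("tape S","scene",b(126,103),.04)
P("small1 toe a","scene",b(704,368),.06);P("small1 a","scene",b(627,543),0)
for u in((187,255),(203,382),(48,260),(65,398),(120,480),(235,570),(40,600)): P("small","top",a(*u),.0)
E
```

```text
toe +y [ 0.5477 -0.0525  0.09  ]
toe -y [ 0.5422 -0.1798  0.09  ]
panel end +y [ 0.4203 -0.0533  0.004 ]
panel end -y [ 0.4131 -0.1742  0.004 ]
S heel +y [ 0.5498 -0.0617  0.    ]
S heel -y [ 0.5452 -0.1829  0.    ]
S toe -y [ 0.5423 -0.182   0.09  ]
S toe +y [ 0.5476 -0.061   0.09  ]
bal front top +y [ 0.7316 -0.0645  0.05  ]
-y [ 0.6966 -0.2539  0.05  ]
bal base +y [ 0.7337 -0.0657  0.    ]
-y [ 0.6961 -0.2632  0.    ]
bal top back +y [ 0.94   -0.1069  0.063 ]
-y [ 0.905  -0.2921  0.063 ]
bottle cap [0.6876 0.0578 0.11  ]
beaker [ 0.6456 -0.336   0.075 ]
tape [ 0.5108 -0.3087  0.04  ]
tape S [ 0.5149 -0.3148  0.04  ]
small1 toe a [0.4992 0.0873 0.06  ]
small1 a [0.5849 0.0941 0.    ]
small [0.5912 0.0038 0.    ]
small [ 0.507  -0.0048  0.    ]
small [0.5896 0.0962 0.    ]
small [0.4984 0.0863 0.    ]
small [0.4443 0.0511 0.    ]
small [ 0.3846 -0.0227  0.    ]
small [0.3684 0.1044 0.    ]
```

The crop shows the dark foot plate on edge towards the balance and the pale 120 mm panel towards the robot. The measured size is about 121 x 130 mm, so this is the largest screen. The heel middle is near (0.547,-0.120) with yaw about -2.3°. The balance front centre is near (0.715,-0.163) with yaw about -10.8°. I'll move above the panel with the jaws half open as a wide pusher.

Call:
move_arm:
  commands: [0, 0, 0.2, 0.47, -0.98, 0, 0.5, 0, 0, 0.2, 0.47, -0.98, 0, 0.5, 0, 0, 0.2, 0.47, -0.98, 0, 0.5, 0, 0, 0.2, 0.47, -0.98, 0, 0.5, 0, 0, 0.2, 0.47, -0.98, 0, 0.5, 0, 0, 0.2, 0.47, -0.98, 0, 0.5, 0, 0, 0.2, 0.47, -0.98, 0, 0.5, 0, 0, 0.2, 0.47, -0.98, 0, 0.5, 0, 0, 0.2, 0.47, -0.98, 0, 0.5, 0, 0, 0.2, 0.47, -0.98, 0, 0.5, 0, 0, 0.2, 0.47, -0.98, 0, 0.5, 0, 0, 0.2, 0.47, -0.98, 0, 0.5, 0, 0, 0.2, 0.47, -0.98, 0, 0.5, 0, 0, 0.2, 0.47, -0.98, 0, 0.5, 0, 0, 0.2, 0.47, -0.98, 0, 0.5, 0, 0, 0.2, 0.47, -0.98, 0, 0.5, 0, 0, 0.2, 0.47, -0.98, 0, 0.5, 0, 0, 0.2, 0.47, -0.98, 0, 0.5, 0, 0, 0.2, 0.47, -0.98, 0, 0.5, 0, 0, 0.2, 0.47, -0.98, 0, 0.5]

```text
clock: 1.77
position: [0.5122, -0.1177, 0.2308]
eef_rot: [-0.054, -3.14, -0.0]
ft_force: [0.7, -0.1, -0.3]
gripper_width: 0.497
```

```bash
cat >> h.py <<'E'
def st():
    from scipy.spatial.transform import Rotation as R
    s=ctrl.read_state();M=R.from_rotvec(s["eef_rot"]).as_matrix()
    print("t",round(s["clock"],2),"p",s["position"].round(4),"y",M[:,1].round(3),"z",M[:,2].round(3),"jaw yaw-90",round(np.degrees(np.arctan2(M[1,1],M[0,1]))-90,2),"F",s["ft_force"].round(2),"g",round(s["gripper_width"],2))
E
python3 -c "
from h import *
st();print(ctrl.read_state()['joint_positions'])"
```

```text
t 1.77 p [ 0.5122 -0.1177  0.2308] y [0.034 0.999 0.   ] z [-0.001  0.    -1.   ] jaw yaw-90 -1.96 F [ 0.7  -0.1  -0.33] g 0.5
[-2.26003441e-01  2.61850821e-01 -1.36750055e-01  1.17312038e+00
  1.09741573e-04 -1.91777550e-01]
```

Call:
move_arm:
  commands: [0, 0, 0, 0, 0, -0.8, 0.5, 0, 0, 0, 0, 0, -0.8, 0.5, 0, 0, 0, 0, 0, -0.8, 0.5, 0, 0, 0, 0, 0, -0.8, 0.5, 0, 0, 0, 0, 0, -0.8, 0.5, 0, 0, 0, 0, 0, -0.7, 0.5, 0, 0, 0, 0, 0, -0.6, 0.5, 0, 0, 0, 0, 0, 0, 0.5, 0, 0, 0, 0, 0, 0, 0.5]

```text
clock: 2.52
position: [0.5108, -0.1158, 0.0714]
eef_rot: [-0.055, -3.138, -0.001]
ft_force: [1.2, -0.2, 0.3]
gripper_width: 0.502
```

```bash
cat >> h.py <<'E'
def snap(name,n,x0,y0,w,h,z=4):
    import cv2
    f=ctrl.grab_frame(n)[y0:y0+h,x0:x0+w,::-1]
    cv2.imwrite(f"pics/{name}.png",cv2.convertScaleAbs(cv2.resize(f,None,fx=z,fy=z,interpolation=cv2.INTER_CUBIC),alpha=1.4))
E
python3 -c "
from h import *
st();snap('s1','scene',180,80,200,150)"
```

```text
t 2.52 p [ 0.5108 -0.1158  0.0714] y [0.035 0.999 0.001] z [-0.003  0.001 -1.   ] jaw yaw-90 -2.0 F [ 1.24 -0.15  0.33] g 0.5
```

View pics/s1.png

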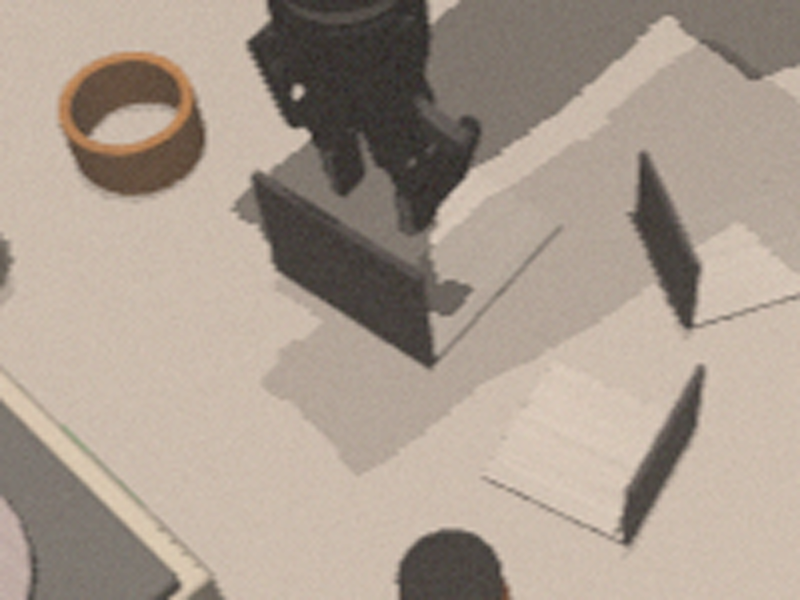

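The fingers hang over the panel just behind the upright foot, around (420,220) in the crop. Now the tipping push.

Call:
move_arm:
  commands: [0, 0, 0, 0.3, -0.01, 0, 0.5, 0, 0, 0, 0.3, -0.01, 0, 0.5, 0, 0, 0, 0.3, -0.01, 0, 0.5, 0, 0, 0, 0.3, -0.01, 0, 0.5, 0, 0, 0, 0.3, -0.01, 0, 0.5, 0, 0, 0, 0.35, -0.01, 0, 0.5, 0, 0, 0, 0.35, -0.01, 0, 0.5, 0, 0, 0, 0.35, -0.01, 0, 0.5, 0, 0, 0, 0.35, -0.01, 0, 0.5, 0, 0, 0, 0.35, -0.01, 0, 0.5, 0, 0, 0, 0.35, -0.01, 0, 0.5, 0, 0, 0, 0, 0, 0, 0.5, 0, 0, 0, 0, 0, 0, 0.5, 0, 0, 0, 0, 0, 0, 0.5]

```text
clock: 3.73
position: [0.6199, -0.1193, 0.0721]
eef_rot: [-0.055, -3.14, -0.0]
ft_force: [-0.6, 0.6, 0.6]
gripper_width: 0.5
```

```bash
python3 -c "
from h import *
st();snap('s2','scene',180,80,200,150)"
```

```text
t 3.73 p [ 0.6199 -0.1193  0.0721] y [0.035 0.999 0.   ] z [-0.001  0.    -1.   ] jaw yaw-90 -1.99 F [-0.65  0.6   0.64] g 0.5
```

View pics/s2.png

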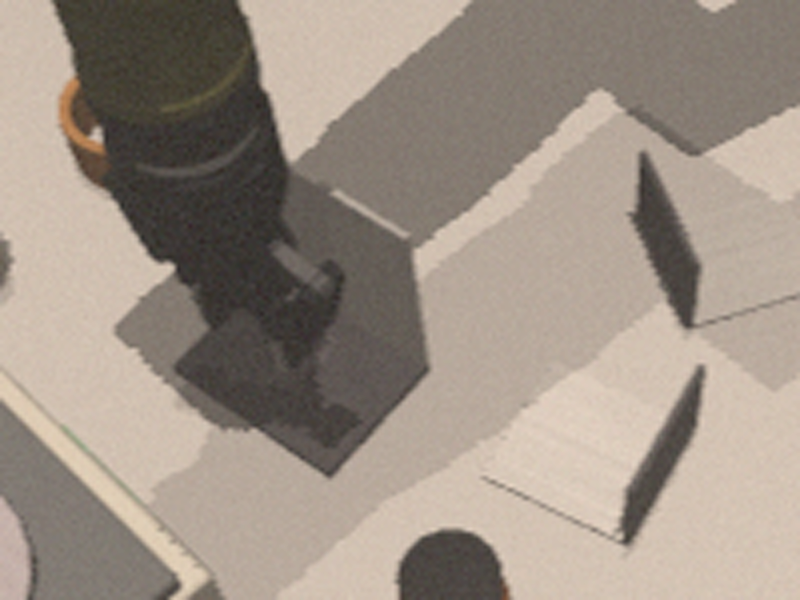

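The screen stands on its foot: the foot lies flat with its front corner at (330,472) in the crop, and the heel corner at (430,370) has not moved. Next I raise the tool, go back over the panel, and pitch it so the gripper body clears the panel.

Call:
move_arm:
  commands: [0, 0, 0, 0, 0, 1, 0.5, 0, 0, -0.3, 0, 0, 1, 0.5, 0, 0, -0.3, 0, 0, 1, 0.5, 0, 0, -0.3, 0, 0, 1, 0.5, 0, 0, -0.3, 0, 0, 1, 0.6, 0, 0, -0.3, 0, 0, 0, 0.7, -0.16, -0.82, 0, -0.55, 0.045, 0, 0.7, -0.16, -0.82, 0, -0.55, 0.045, 0, 0.7, -0.16, -0.82, 0, -0.55, 0.045, 0, 0.7, -0.16, -0.82, 0, -0.55, 0.045, 0, 0.7, -0.16, -0.82, 0, -0.55, 0.045, 0, 0.7, -0.16, -0.82, 0, -0.55, 0.045, 0, 0.7, -0.16, -0.82, 0, -0.55, 0.045, 0, 0.7, -0.16, -0.82, 0, -0.55, 0.045, 0, 0.7, 0, 0, 0, 0, 0, 0, 0.7]

```text
clock: 5.03
position: [0.4702, -0.1047, 0.207]
eef_rot: [0.238, 2.455, -0.083]
ft_force: [-3.8, 1.0, -5.8]
gripper_width: 0.705
```

```bash
python3 -c "
from h import *
st();snap('s3','scene',130,80,200,150);snap('t3','top',330,110,200,150)"
```

```text
t 5.03 p [ 0.4702 -0.1047  0.207 ] y [0.192 0.981 0.001] z [ 0.615 -0.12  -0.78 ] jaw yaw-90 -11.05 F [-3.78  0.99 -5.79] g 0.7
```

View pics/s3.png

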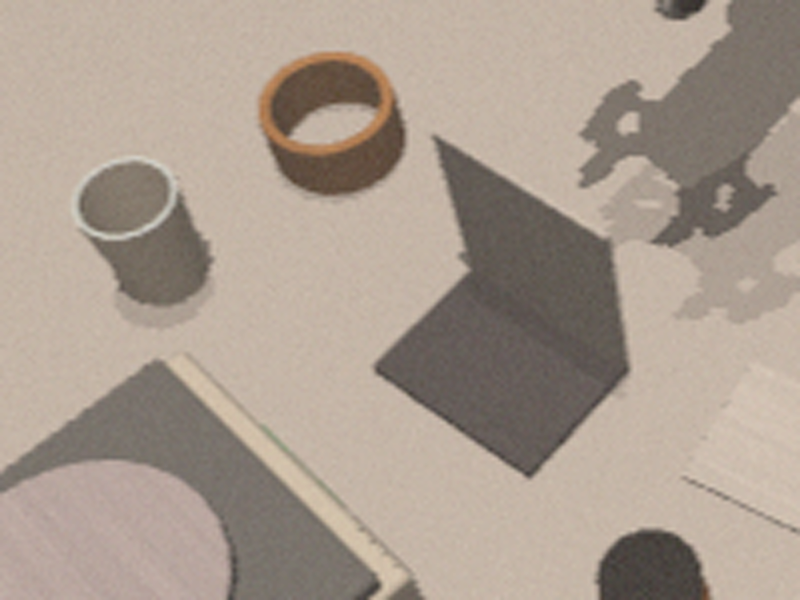

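View pics/t3.png

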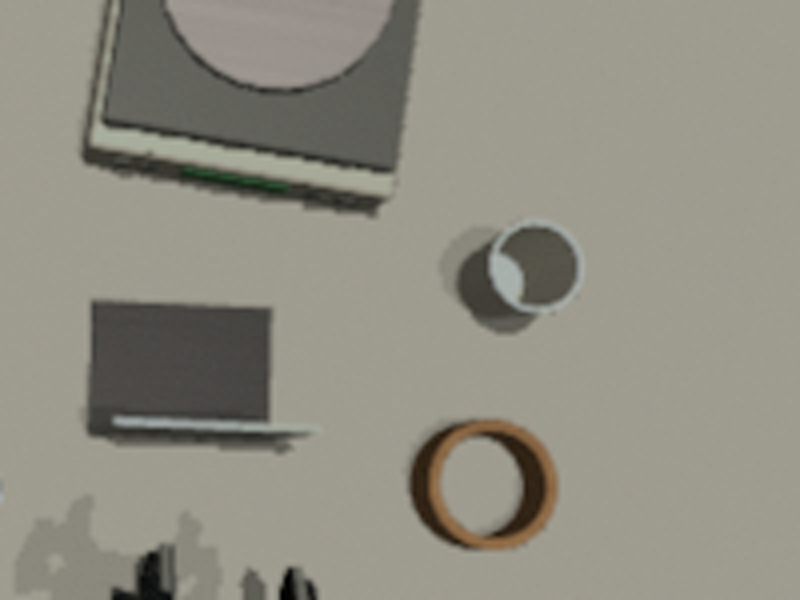

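```bash
python3 - <<'E'
from h import *
t=lambda u,v:(u/4-.375+330,v/4-.375+110)
s=lambda u,v:(u/4-.375+130,v/4-.375+80)
psi=np.radians(-10.8);O=np.array([.7145,-.163])
def P(l,n,uv,z):
    p=ray(n,uv,z)[:2];d=p-O;print(l,p.round(4),"bal",round(d@[np.cos(psi),np.sin(psi)],4),round(d@[-np.sin(psi),np.cos(psi)],4))
P("T toe+y","top",t(92,300),.006);P("T toe-y","top",t(271,306),.006);P("T heel +y","top",t(88,435),0)
P("S toe-y","scene",s(375,371),0);P("S toe+y","scene",s(530,479),0);P("S heel+y","scene",s(630,371),0)
P("bal front top","scene",s(410,577),.05);P("bal back of strip","scene",s(182,352),.05)
P("bal front base L","top",t(84,162),0);P("bal base R","top",t(378,213),0)
E
```

```text
T toe+y [ 0.6394 -0.0669] bal -0.0917 0.0803
T toe-y [ 0.6333 -0.1863] bal -0.0754 -0.0381
T heel +y [ 0.55   -0.0623] bal -0.1805 0.0681
S toe-y [ 0.6342 -0.1872] bal -0.0744 -0.0388
S toe+y [ 0.6419 -0.0673] bal -0.0892 0.0804
S heel+y [ 0.553  -0.0616] bal -0.1777 0.0694
bal front top [ 0.7377 -0.0624] bal 0.004 0.1032
bal back of strip [ 0.7006 -0.2551] bal 0.0036 -0.0931
bal front base L [ 0.7344 -0.0651] bal 0.0012 0.0999
bal base R [ 0.6961 -0.2632] bal 0.0007 -0.1018
```

Both cameras put the toe middle at balance x' about -0.083 and y' about +0.021, with the screen turned about 7.5° relative to the balance. Now I descend behind the panel.

Call:
move_arm:
  commands: [0, 0, 0, 0.12, -0.03, -0.8, 0.7, 0, 0, 0, 0.12, -0.03, -0.8, 0.7, 0, 0, 0, 0.12, -0.03, -0.8, 0.7, 0, 0, 0, 0.12, -0.03, -0.8, 0.7, 0, 0, 0, 0.12, -0.03, -0.8, 0.7, 0, 0, 0, 0.12, -0.03, -0.7, 0.7, 0, 0, 0, 0.12, -0.03, -0.5, 0.7, 0, 0, 0, 0.12, -0.03, -0.4, 0.7, 0, 0, 0, 0, 0, 0, 0.7, 0, 0, 0, 0, 0, 0, 0.7]

```text
clock: 5.97
position: [0.5193, -0.1164, 0.0544]
eef_rot: [0.234, 2.432, -0.086]
ft_force: [-0.1, -0.2, -0.6]
gripper_width: 0.703
```

```bash
python3 -c "
from h import *
st();snap('s4','scene',180,40,200,150)"
```

```text
t 5.97 p [ 0.5193 -0.1164  0.0544] y [ 0.191  0.982 -0.   ] z [ 0.633 -0.123 -0.765] jaw yaw-90 -11.01 F [-0.13 -0.21 -0.58] g 0.7
```

View pics/s4.png

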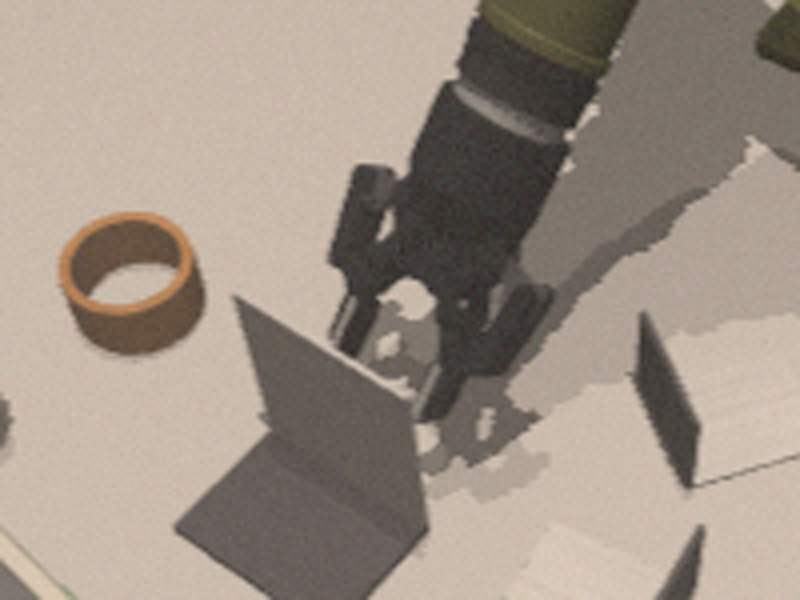

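```bash
python3 -c "
from h import *
st();print(ctrl.read_state()['joint_positions'].round(3))"
```

```text
t 6.02 p [ 0.5191 -0.1164  0.0551] y [ 0.191  0.982 -0.001] z [ 0.633 -0.124 -0.764] jaw yaw-90 -11.01 F [ 0.24 -0.69  0.31] g 0.7
[-0.238  0.25  -1.199 -0.579  0.029 -0.035]
```

The arm stopped short because joint 3 is near its lower range. I'll reduce the tilt to about 32°, which still keeps the body behind the fingertips, and then descend.

Call:
move_arm:
  commands: [0.13, 0.65, 0, 0, 0, 0, 0.6, 0.13, 0.65, 0, 0, 0, 0, 0.6, 0, 0, 0, 0, 0, -0.3, 0.5, 0, 0, 0, 0, 0, -0.3, 0.5, 0, 0, 0, 0, 0, -0.3, 0.5, 0, 0, 0, 0, 0, -0.3, 0.5, 0, 0, 0, 0, 0, 0, 0.5]

```text
clock: 6.6
position: [0.5176, -0.116, 0.0188]
eef_rot: [0.248, 2.569, -0.071]
ft_force: [0.1, 0.6, -0.4]
gripper_width: 0.497
```

```bash
python3 -c "
from h import *
st();print(ctrl.read_state()['joint_positions'].round(3))"
```

```text
t 6.6 p [ 0.5176 -0.116   0.0188] y [0.191 0.982 0.   ] z [ 0.523 -0.102 -0.846] jaw yaw-90 -11.01 F [ 0.08  0.61 -0.39] g 0.5
[-0.234  0.297 -1.092 -0.38   0.023 -0.035]
```

Call:
move_arm:
  commands: [0, 0, 0, 0.15, -0.028, 0, 0.5, 0, 0, 0, 0.15, -0.028, 0, 0.5, 0, 0, 0, 0.15, -0.028, 0, 0.5, 0, 0, 0, 0.15, -0.028, 0, 0.5, 0, 0, 0, 0.15, -0.028, 0, 0.5, 0, 0, 0, 0.15, -0.028, 0, 0.5, 0, 0, 0, 0.15, -0.028, 0, 0.5, 0, 0, 0, 0.15, -0.028, 0, 0.5, 0, 0, 0, 0.15, -0.028, 0, 0.5, 0, 0, 0, 0.15, -0.028, 0, 0.5]

```text
clock: 7.43
position: [0.5594, -0.1225, 0.0169]
eef_rot: [0.246, 2.575, -0.067]
ft_force: [-7.8, 3.8, 6.0]
gripper_width: 0.499
```

```bash
python3 -c "
from h import *
st();snap('s5','scene',130,80,200,150);snap('t5','top',330,110,200,150)"
```

```text
t 7.43 p [ 0.5594 -0.1225  0.0169] y [0.189 0.982 0.002] z [ 0.519 -0.098 -0.849] jaw yaw-90 -10.89 F [-7.79  3.82  5.99] g 0.5
```

View pics/s5.png

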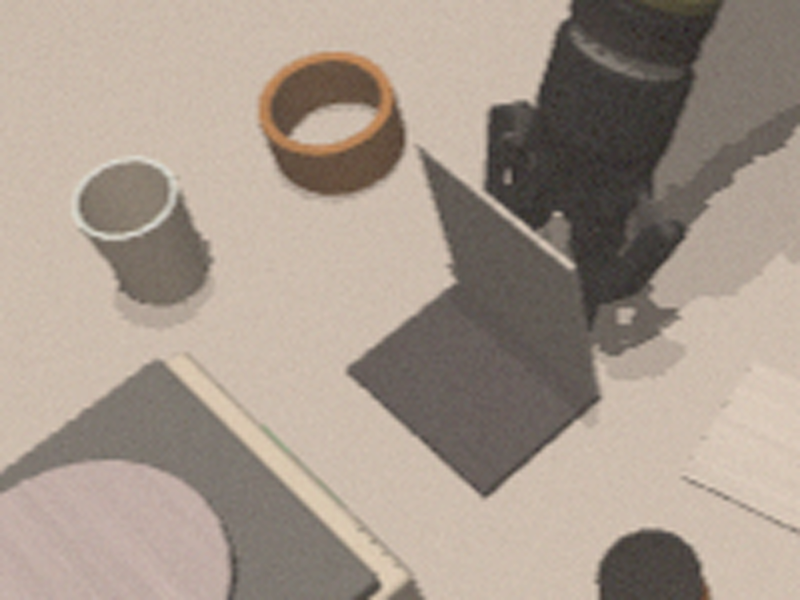

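View pics/t5.png

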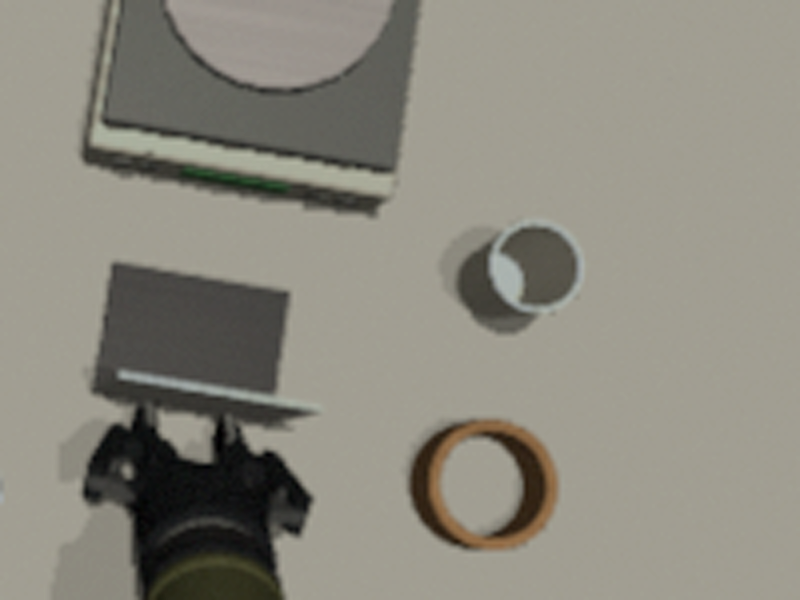

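The screen now sits parallel to the balance front and stands upright with both fingers on its back. The foot's front edge runs (113,264) to (289,292) in the top crop. I'll measure the gap.

```bash
cat >> h.py <<'E'
t=lambda u,v:(u/4-.375+330,v/4-.375+110)
s=lambda u,v:(u/4-.375+130,v/4-.375+80)
psi=np.radians(-10.8);O=np.array([.7145,-.163])
def P(l,n,uv,z):
    p=ray(n,uv,z)[:2];d=p-O;print(l,p.round(4),"bal",round(d@[np.cos(psi),np.sin(psi)],4),round(d@[-np.sin(psi),np.cos(psi)],4))
E
python3 - <<'E'
from h import *
P("T toe+y","top",t(113,263),.006);P("T toe-y","top",t(290,291),.006)
P("S toe-y","scene",s(347,373),0);P("S toe+y","scene",s(486,498),0)
E
```

```text
T toe+y [ 0.6641 -0.0817] bal -0.0648 0.0704
T toe-y [ 0.6431 -0.1995] bal -0.0633 -0.0492
S toe-y [ 0.6442 -0.2001] bal -0.0621 -0.0496
S toe+y [ 0.6649 -0.0807] bal -0.0641 0.0716
```

Call:
move_arm:
  commands: [0, 0, 0, 0.15, -0.028, 0, 0.5, 0, 0, 0, 0.15, -0.028, 0, 0.5, 0, 0, 0, 0.15, -0.028, 0, 0.5, 0, 0, 0, 0.15, -0.028, 0, 0.5, 0, 0, 0, 0.15, -0.028, 0, 0.5, 0, 0, 0, 0.15, -0.028, 0, 0.5, 0, 0, 0, 0.15, -0.028, 0, 0.5, 0, 0, 0, 0.15, -0.028, 0, 0.5, 0, 0, 0, 0.15, -0.028, 0, 0.5, 0, 0, 0, 0.15, -0.028, 0, 0.5, 0, 0, 0, 0.1, -0.019, 0, 0.5]

```text
clock: 8.45
position: [0.6108, -0.1334, 0.0184]
eef_rot: [0.248, 2.569, -0.071]
ft_force: [-2.5, -0.0, -2.5]
gripper_width: 0.502
```

```bash
python3 -c "
from h import *
st();snap('s6','scene',130,80,200,150);snap('t6','top',330,110,200,150)"
```

```text
t 8.45 p [ 0.6108 -0.1334  0.0184] y [0.191 0.982 0.   ] z [ 0.523 -0.102 -0.846] jaw yaw-90 -11.01 F [-2.47 -0.03 -2.55] g 0.5
```

View pics/s6.png

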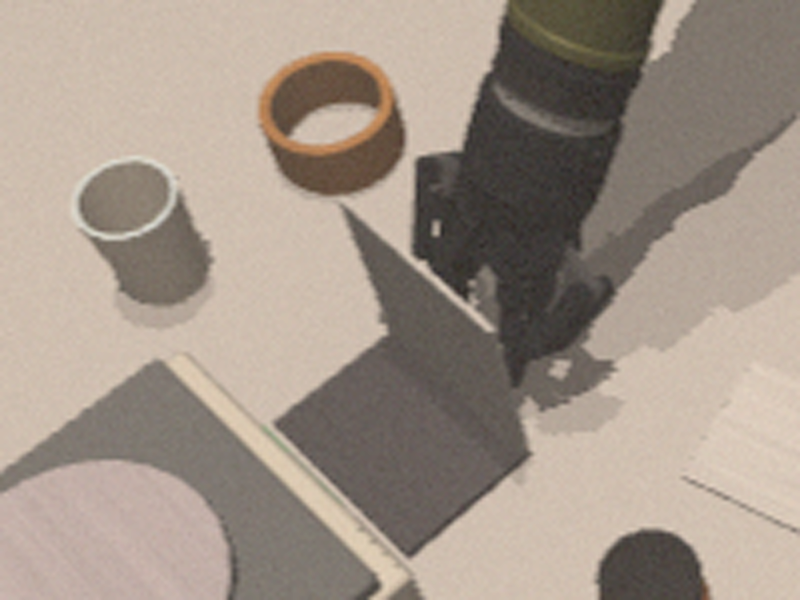

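View pics/t6.png

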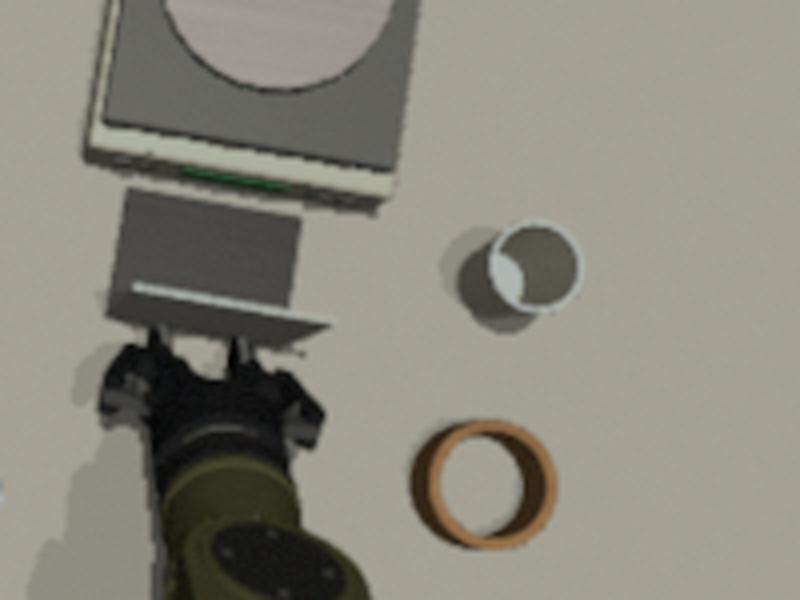

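```bash
python3 - <<'E'
from h import *
P("T toe+y","top",t(128,188),.006);P("T toe-y","top",t(302,217),.006)
P("bal base","top",t(140,174),0);P("bal base","top",t(300,203),0)
P("S toe +y","scene",s(412,558),0)
E
```

```text
T toe+y [ 0.7147 -0.0934] bal -0.0128 0.0684
T toe-y [ 0.6931 -0.2098] bal -0.0123 -0.05
bal base [ 0.7255 -0.1027] bal -0.0005 0.0613
bal base [ 0.7039 -0.2105] bal -0.0016 -0.0486
S toe +y [ 0.7163 -0.0919] bal -0.0116 0.0702
```

The gap is about 12 mm, square to the balance and about 9 mm off centre. Now I creep in.

Call:
move_arm:
  commands: [0, 0, 0, 0.05, -0.01, 0, 0.5, 0, 0, 0, 0.05, -0.01, 0, 0.5, 0, 0, 0, 0.05, -0.01, 0, 0.5, 0, 0, 0, 0.05, -0.01, 0, 0.5, 0, 0, 0, 0.05, -0.01, 0, 0.5, 0, 0, 0, 0.05, -0.01, 0, 0.5, 0, 0, 0, 0.05, -0.01, 0, 0.5]

```text
clock: 9.13
position: [0.6194, -0.1351, 0.0186]
eef_rot: [0.248, 2.571, -0.071]
ft_force: [-8.5, 1.6, 6.9]
gripper_width: 0.5
```

Call:
move_arm:
  commands: [0, 0, 0, 0.03, -0.006, 0, 0.5, 0, 0, 0, 0.03, -0.006, 0, 0.5]

```text
clock: 9.3
position: [0.6213, -0.1355, 0.0185]
eef_rot: [0.248, 2.571, -0.071]
ft_force: [-8.7, 2.3, 6.4]
gripper_width: 0.497
```

```bash
python3 -c "
from h import *
st();snap('s7','scene',130,80,200,150);snap('t7','top',345,130,100,75,8)"
```

```text
t 9.3 p [ 0.6213 -0.1355  0.0185] y [0.191 0.982 0.   ] z [ 0.522 -0.101 -0.847] jaw yaw-90 -11.01 F [-8.66  2.26  6.41] g 0.5
```

View pics/t7.png

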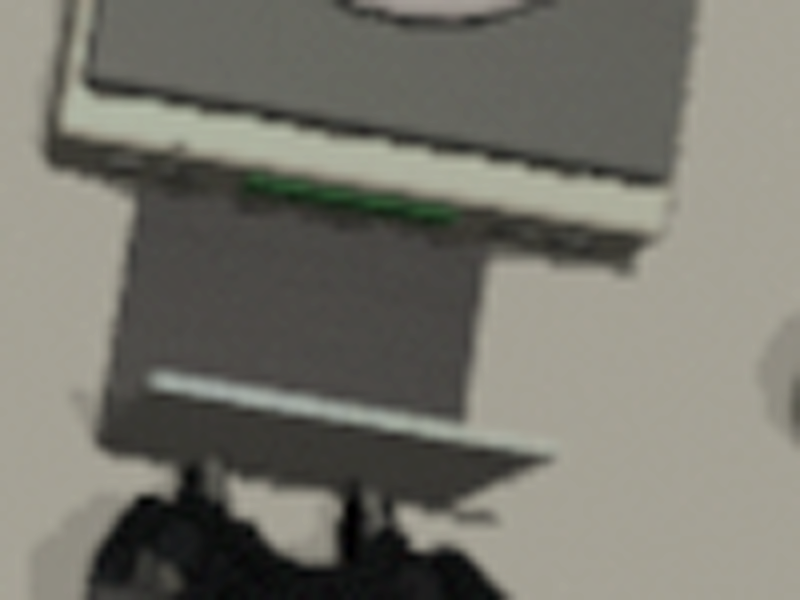

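The foot's front edge has reached the dark base line of the balance, (135,190) to (485,250), so any gap left is only a millimetre or two. The force is still at the sliding level, so I creep on and watch it.

Call:
move_arm:
  commands: [0, 0, 0, 0.03, -0.006, 0, 0.5, 0, 0, 0, 0.03, -0.006, 0, 0.5]

```text
clock: 9.57
position: [0.6224, -0.1357, 0.0184]
eef_rot: [0.248, 2.571, -0.071]
ft_force: [-8.0, 1.7, 5.8]
gripper_width: 0.499
```

Call:
move_arm:
  commands: [0, 0, 0, 0.03, -0.006, 0, 0.5]

```text
clock: 9.65
position: [0.6226, -0.1357, 0.0181]
eef_rot: [0.248, 2.573, -0.071]
ft_force: [-15.8, 3.0, 13.2]
gripper_width: 0.503
```

The push force jumped to 16 N and the tool stalled, so the foot is in contact. I retract.

Call:
move_arm:
  commands: [0, 0, 0, -0.1, 0.02, 0, 0.5, 0, 0, 0, -0.3, 0.056, 0, 0.5, 0, 0, 0, -0.5, 0.1, 0, 0.5, 0, 0, 0, -0.6, 0.11, 0, 0.5, 0, 0, 0, -0.6, 0.11, 0.1, 0.5, 0, 0, 0, -0.5, 0.1, 0.3, 0.5, 0, 0, 0, -0.3, 0.05, 0.6, 0.5, 0, 0, 0, 0, 0, 0.8, 0.5, 0, 0, 0, 0, 0, 0.8, 0.5, 0, 0, 0, 0, 0, 0.8, 0.5, 0, 0, 0, 0, 0, 0.8, 0.5, 0, 0, 0, 0, 0, 0, 0.5]

```text
clock: 10.65
position: [0.5431, -0.121, 0.1521]
eef_rot: [0.246, 2.556, -0.073]
ft_force: [1.3, -0.3, 1.1]
gripper_width: 0.498
```

```bash
python3 -c "
from h import *
st();snap('s8','scene',130,80,200,150);snap('t8','top',330,110,200,150)"
```

```text
t 10.65 p [ 0.5431 -0.121   0.1521] y [ 0.191  0.982 -0.   ] z [ 0.534 -0.104 -0.839] jaw yaw-90 -11.01 F [ 1.34 -0.28  1.05] g 0.5
```

View pics/s8.png

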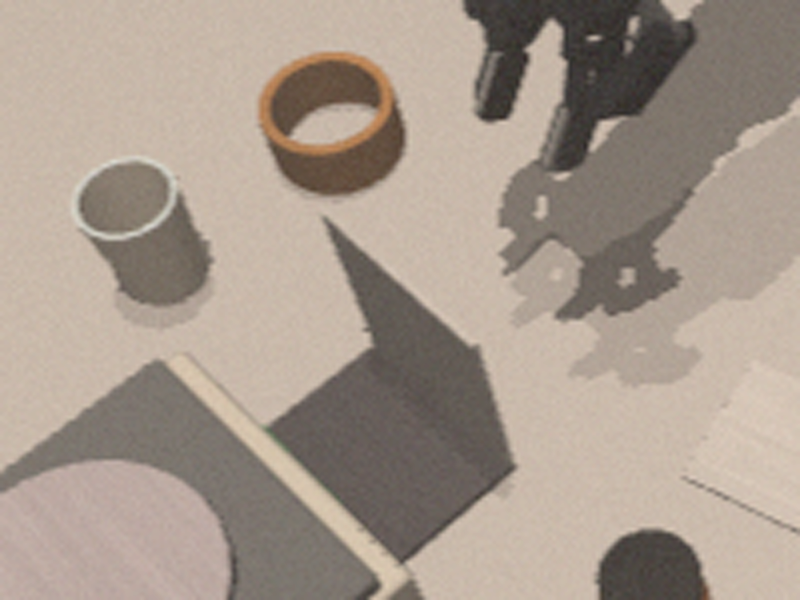

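View pics/t8.png

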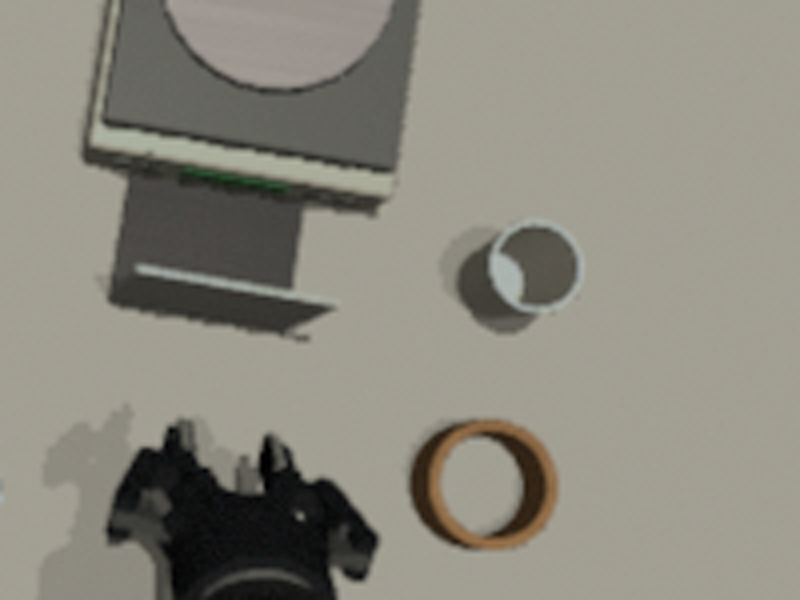

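```bash
python3 - <<'E'
from h import *
P("S heel+y","scene",s(514,470),0)
P("T heel+y","top",t(111,302),0);P("T heel-y","top",t(281,334),0)
print(ctrl.job_done())
E
```

```text
S heel+y [ 0.6423 -0.0784] bal -0.0868 0.0696
T heel+y [ 0.6387 -0.0803] bal -0.09 0.067
T heel-y [ 0.615  -0.1937] bal -0.0919 -0.0488
the job is handed in; nothing more can be done
None
```

The screen is standing on its foot with the front edge up against the balance, and the job is handed in. No verdict is reported.

- **Tipping:** I pushed the raised foot plate over with the half-open fingers, and the screen dropped onto its foot about 80 mm short of the balance.
- **Pushing:** I then pushed the panel's back at about 28 mm height, with the jaws aligned to the balance front. This turned the screen square and slid it forward until the push force rose from about 8 N to 16 N and the tool stalled, which I took as contact. I then withdrew the arm.
- **Last checks:** The heel is about 87–91 mm in front of the balance front, so the 90 mm foot touches to within about 3 mm. The screen is about 9 mm off the centre line, within about 1° of square, and upright in the last pictures. The robot touches nothing. The tape roll and beaker look unmoved in both views; the jar was only partly in the last frame and looked unmoved there.
- **What went wrong:** The first descent behind the panel stopped short because joint 3 was near its range. I reduced the tool tilt from 40° to 32° and it went through. The two cameras disagreed by 2–3 mm on the heel position, which is about their calibration accuracy.

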